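# Raise the lane barrier and pass the sample through

### The job

With the fingertips only, push the counterweighted barrier arm up past its balance point so that it stays raised by itself. Then push the specimen cup that waits in the lane along it, under the raised barrier, all the way up to the end stop. Grasp and lift nothing, keep the cup upright, and leave the other things standing round the lane where they are.

Things in the scene. Friction and masses are not known exactly. Their poses are not given: they have to be found in the camera images.
- lane: Fixed aluminium sample lane on the worktop. Origin: its middle, on the worktop. y runs along the lane, away from the robot, to the end stop; x points to the robot's right, to the hinge post (yaw -pi/2, give or take 0.3 rad); z up. Floor 88 x 310 mm, top at z 4 mm. Rails along y: inner faces at x -34 and +34 mm, tops at z 18 mm. The -y end is open. The barrier crosses at y = 0.
- barrier_hinge (a point): Point on the barrier's hinge axis, fixed to the lane at its x = 105 mm, y = 0, z = 60 mm. The axis is parallel to the lane's y. Two cheeks, 34 mm deep, 50 mm over their outsides and 76 mm high, carry it. The lowered bar lies on a rest post (12 x 24 mm, 53 mm high) at lane x = -48 mm, y = 0.
- barrier_paddle (a point): Centre of the flat grey paddle (46 x 34 x 8 mm) that ends the barrier arm; moves with it. Bar: 12 mm wide, 14 mm high, level when lowered (underside at z 53 mm), from the hinge 190 mm to lane -x (robot's left); there the paddle continues it, bent up 30 degrees. Lowered, this point is 207 mm before the hinge, at z 70 mm; below it is open worktop, so fingers can go under and push up.
- barrier (a joint): Angle of the barrier arm, rad: 0 lowered, level across the lane; grows as the free end rises and swings over to the robot's right; pi/2 straight up; 1.75 upper stop. A weight above the hinge: let go below about 0.7 it falls back to 0, above about 0.85 it falls over to 1.75 by itself, within about a second. Raising it at the paddle takes under 1 N.
- sample_cup: White specimen cup with a white lid, 66 mm tall, body 49 mm across, lid 54 mm across (top 12 mm), 55 to 115 g, loose, standing in the lane before the barrier (60 to 105 mm on its -y side). Origin: centre of its underside. Too tall to pass under the lowered barrier. Push it low, below half its height, or it may tip.
- lane_bay (a point): Point on the lane's floor, on its middle line, under the centre of the cup when the cup touches the end stop (lane y = 112 mm). The stop is a wall across the +y end of the lane, 34 mm high, the face of its rubber buffer 24.5 mm beyond this point.
- spare_cup: Bystander: specimen cup with a yellow lid, 54 mm across, 66 mm tall, loose on the worktop left of the lane, near its end stop. Origin: centre of its underside.
- dish: Bystander: flat round red dish, 64 mm across, 16 mm high, loose on the worktop left of the lane's open end. Origin: centre of its underside.
- tape_roll: Bystander: roll of label tape lying flat, 97 mm across, 25 mm high, loose on the worktop right of the lane's open end. Origin: centre of its underside.
Things that resemble listed ones, but are neither listed nor needed, are in the scene too. Of the things that look like the sample_cup, take the one that is farthest to the robot's left at the start.

How it is judged:
By the outcome, as a careful person would: the job done as asked, in the order asked, and still so for the second after the job is handed in, with the robot touching nothing.
It also fails if it takes over 64 s, if anything falls off the work surface, if the arm or the gripper's body presses on something with over 40 N, if the wrist force passes 120 N, or if a joint passes its speed limit or range.

### The arm

A 6-joint arm with a two-finger parallel gripper is mounted at the origin on a cart in front of the work surface, level with it; the furniture and walls round the work are solid. World frame = base frame: x ahead of the robot, y to its left, z up, the work surface at z = 0. Lengths are in mm, angles in degrees, forces in N, time in s.
With the tool pointing down it reaches from about 350 to 775 mm from the base axis. Payload 7.3 kg.
Tool frame: the origin (TCP) lies at the very end of the fingers, on their centre line; the grasp point (between the pads) lies 19 mm behind it (hold_point_z is the distance from the TCP to the grasp point, in mm); z points along the fingers, y is the direction in which the jaws open and shut (so a half turn about z gives the same grasp; the last joint's range is limited). The gripper opens to 92 mm and grips with 3 to 60 N. Pads are 19 mm wide; open, the fingers measure 130 mm over their backs; the gripper's body (75 mm by 190 mm) begins 47 mm behind the grasp point.
Start: joints at [62.567, 19.595, 87.324, -0, 73.075, -8.365], TCP at [171.499, 496.219, 226.741] pointing down, gripper open.
Joint ranges: [-145.02, 145.02], [-44.19, 115.74], [2.07, 154.8], [-57.11, 237.11], [16.16, 152.29], [-177.93, 177.93]. Speed limits (degrees/s): [147.25, 147.25, 180, 180, 180, 180].

### API

Orientations are given as [roll, pitch, yaw] about the fixed x, y, z axes, in that order (R = Rz(yaw) Ry(pitch) Rx(roll)).
In Python, from station import * gives the robot as it stands. The module is installed in compiled form; this text tells all that it offers.
- The arm moves only by the tool apply_moves, never from a script. Its argument "targets" is one flat list of numbers, 5 for each row, row after row: the shift along the tool's x, y, z in m, then the turn about the tool's z in rad, then the closure, from 0 (fully open) to 1 (shut). A call has 1 to 12 rows; each row shifts and turns the commanded pose from where the row before left it, along the tool's axes as they then stand; what a row does not reach is not made up. A row lasts 1/10 s, in which the tool goes at most 50 mm and 8.59 degrees, less where a joint would pass 70% of its speed; a pose out of reach is approached as far as the arm can. A call is refused whole if a number of a shift passes 0.05 or a number of a turn 0.15, either way. A call with a gripper value outside its range is refused whole. The fingers move at their own pace and stop on an object; "newtons" is the grip in N (left out, the last holds). Time passes only in rows, so rows that do not move let the fingers close. It gives the time, the measured TCP pose, the force and the opening at its end, in the units of the state.
- get_obs(): the state, without advancing time (a new reading comes with each control period).
- capture(name): name is "side" or "top" or "wrist"; returns (picture, depth): 480x640x3 uint8, red, green, blue; 480x640 float32, mm along the optical axis (not along the pixel's ray), 0 where there is no reading.
- camera_info(name): a dict with "K" (3x3 intrinsics, pixels), "D" ([k1, k2, p1, p2, k3] as OpenCV has them; the pictures are not rectified), "extrinsics" (4x4, takes a point from world to camera coordinates); the wrist camera has in their place "tool_from_camera" (4x4, takes a point from camera to tool coordinates, whose origin is the TCP and whose axes are the flange's). Camera axes: x right, y down, z forward; pixel columns grow to the right and rows downward; lengths in mm; the calibration is good to about 2 mm. A picture is of the moment at which its call begins: read the wrist's pose just before it. camera_info takes no time and is no camera call.
- hand_in(): hands the job in, once; it reports no verdict.
Trained networks look in the newest picture that a camera, given by its name, has taken for a name from the list of things; names that differ only in an ending like _2 or _b are one class to them, and where a whole thing is asked for, a point or a joint stands for the part that bears it (a point fixed in the world has none). Each returns a list of dicts, best first, with "conf" (0 to 1); they miss things now and then, are a little off and sometimes report something else, mostly with a low value. They report only what shows in the picture. A call takes as long as a camera call. They do not tell look-alikes from the thing itself.
- look_for(camera, thing): "extent" ([left, top, right, bottom] in pixels, round what is visible of it).
- outline_of(camera, thing): "region" (480x640 bool, what is visible of it) and "extent" ([left, top, right, bottom] in pixels, round what is visible of it).
- spot_point(camera, thing): "position" ([row, column] in pixels: a listed point, or the origin of a listed thing).
The state is a dict: "clock": time; "joint_pos": joint angles; "qvel": joint speeds; "joint_efforts": joint torques, N m; "tcp_pos": TCP position; "eef_rot": TCP orientation; "force": force on the tool from outside, world axes, zero at the start; "ft_torque": the same for the moment, N m; "gripper_width": opening from 0.0 (shut) to 1.0 (fully open).
Only numpy, scipy, OpenCV 4.12 (cv2) and the standard library are available. Lean on these libraries where they do the work, as an engineer would, in place of code of your own. Each camera call takes 0.05 s, during which the arm holds its last target.

## Working session

There is one attempt and no reset: what is moved stays moved. The work goes in short steps, Python scripts to look and compute and a tool call to move; the robot and the scene stay as the last step left them, time stands still between calls to the robot, and variables do not carry over. Pictures are saved under pics/ and viewed, and the job is handed in when it is done.

Besides the shell and the picture viewer there is one more tool, called after "Request:" as name(argument=value, ...), one argument or row to a line, values as JSON. apply_moves: Moves the arm, as the interface text tells. Its arguments: {"type":"object","properties":{"targets":{"type":"array"},"newtons":{"type":"number"}},"required":["targets"]}

```bash
mkdir -p pics
cat > h.py <<'E'
from station import *
import numpy as np, cv2
def save(n,img): cv2.imwrite('pics/'+n+'.png',cv2.cvtColor(img,cv2.COLOR_RGB2BGR))
def pix2world(cam,rc,depth=None,z=None):
    ci=camera_info(cam);K=np.array(ci['K'],float);D=np.array(ci['D'],float);E=np.array(ci['extrinsics'],float)
    p=cv2.undistortPoints(np.array([[[rc[1],rc[0]]]],float),K,D)[0,0]
    ray=np.array([p[0],p[1],1.]);Ei=np.linalg.inv(E)
    if depth is not None: return (Ei@np.r_[ray*depth,1])[:3]
    o=Ei[:3,3];d=Ei[:3,:3]@ray
    return o+d*(z-o[2])/d[2]
def w2pix(cam,P):
    ci=camera_info(cam);E=np.array(ci['extrinsics'],float)
    r,_=cv2.Rodrigues(E[:3,:3]);return cv2.projectPoints(np.array(P,float).reshape(-1,1,3),r,E[:3,3],np.array(ci['K'],float),np.array(ci['D'],float))[0][:,0]
E
python3 - <<'E'
from h import *
o=get_obs();print(o)
ht={'barrier_hinge':60,'barrier_paddle':70,'sample_cup':4,'lane_bay':4,'lane':0,'spare_cup':0,'dish':0,'tape_roll':0}
for c in ['top','side']:
    im,d=capture(c);save(c+'0',im);np.save(c+'d.npy',d)
    for t in ht:
        for r in spot_point(c,t)[:4]:
            print(c,t,np.round(r['position'],1),round(r['conf'],2),np.round(pix2world(c,r['position'],z=ht[t]),1))
print(get_obs()['clock'])
E
```

```text
{'clock': 0.0, 'joint_pos': array([ 6.25681679e+01,  1.96367109e+01,  8.73764278e+01, -1.99021071e-03,
        7.30774220e+01, -8.36550850e+00]), 'qvel': array([ 0.01779233,  0.04892076,  0.03468183,  0.04827639, -0.03243521,
       -0.01214391]), 'joint_efforts': array([-5.28622677e-04, -4.31251752e+01, -2.44213057e+01,  7.18204002e-02,
        5.62207494e-02, -1.15008074e-04]), 'tcp_pos': array([171.2951858 , 495.82722293, 226.04739129]), 'eef_rot': array([-1.79910126e+02, -1.12925633e-02,  1.60934248e+02]), 'force': array([ 0.26870151, -0.39469271, -0.20715742]), 'ft_torque': array([-0.01544726,  0.00113597,  0.03085367]), 'gripper_width': 1.0005835506715313}
top barrier_hinge [263.6 342.8] 0.97 [509.8   2.1  60. ]
top barrier_paddle [233.5 244.7] 0.83 [568.7 194.8  70. ]
top sample_cup [289.4 286.4] 0.97 [459.9 117.    4. ]
top sample_cup [260.9 407.1] 0.89 [ 518.7 -135.6    4. ]
top sample_cup [306.4 401.3] 0.82 [ 424.4 -121.2    4. ]
top sample_cup [191.3 364.2] 0.68 [667.9 -47.9   4. ]
top lane_bay [203.5 310. ] 0.77 [641.7  67.9   4. ]
top lane [248.4 295.8] 0.73 [546.1  98.    0. ]
top spare_cup [186.8 264.7] 0.88 [679.7 165.8   0. ]
top dish [287.2 237.4] 0.85 [464.4 220.5   0. ]
side barrier_hinge [293.2 315.6] 0.58 [511.8  -4.9  60. ]
side barrier_paddle [204.1 292.2] 0.71 [570.2 194.8  70. ]
side sample_cup [379.6 358.9] 0.94 [ 514.5 -128.5    4. ]
side sample_cup [304.7 422.7] 0.92 [674.6 -50.3   4. ]
side sample_cup [280.6 248.5] 0.71 [456.3 119.6   4. ]
side sample_cup [395.  298.1] 0.63 [ 430.5 -114.3    4. ]
side lane_bay [267.9 368.4] 0.85 [644.   60.7   4. ]
side lane [271.8 302.4] 0.57 [544.7 104.4   0. ]
side lane [265.9 365.7] 0.26 [645.2  70.7   0. ]
side spare_cup [230.5 353.1] 0.94 [674.7 163.1   0. ]
side spare_cup [291.7 315.6] 0.35 [542.6  53.1   0. ]
side dish [244.  231.3] 0.89 [466.1 223.5   0. ]
side tape_roll [336.  246.5] 0.63 [410.3  15.1   0. ]
0.9
```

View pics/top0.png

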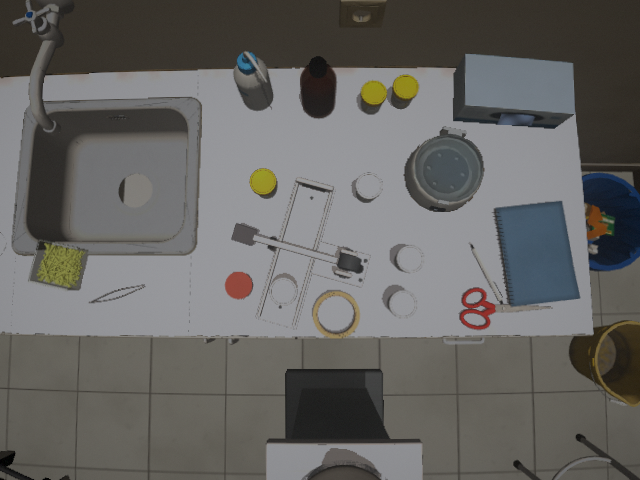

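View pics/side0.png

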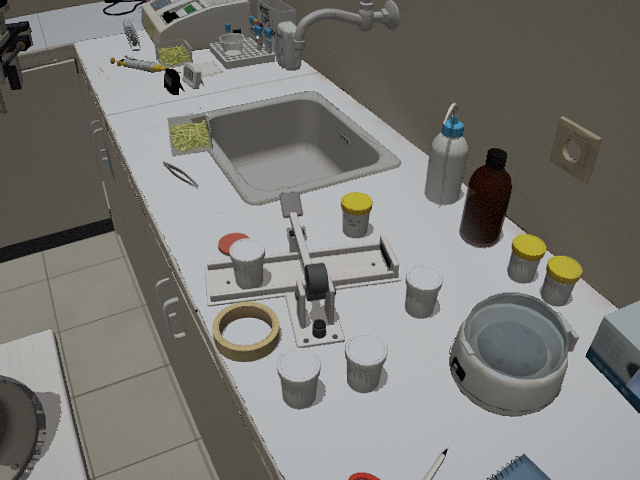

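```bash
cat >> h.py <<'E'
def lane(ox,oy,yaw):
    c,s=np.cos(yaw),np.sin(yaw)
    return lambda P: (np.atleast_2d(P)@np.array([[c,s,0],[-s,c,0],[0,0,1]]))+[ox,oy,0]
E
python3 - <<'E'
from h import *
from scipy.optimize import least_squares
for c in ['top','side']:
    pass
obs={'top':[((263.6,342.8),(105,0,60)),((233.5,244.7),(-102,0,70)),((203.5,310),(0,112,4))],
'side':[((293.2,315.6),(105,0,60)),((204.1,292.2),(-102,0,70)),((267.9,368.4),(0,112,4))]}
def f(p,cs=('top','side')):
    L=lane(*p);r=[]
    for c in cs:
        for (rr,cc),P in obs[c]: r+=list(w2pix(c,L(P))[0]-[cc,rr])
    return np.array(r)
for cs in (('top','side'),('top',),('side',)):
    s=least_squares(f,[541,100,-1.86],args=(cs,),x_scale=[1,1,.01],loss='soft_l1');print(cs,s.x,np.round(s.fun,1))
    if len(cs)==2: p=s.x
L=lane(*p)
ext=lambda P:0
for c,box in(('top',(210,160,400,340)),('side',(190,180,420,360))):
    im=cv2.imread(f'pics/{c}0.png');k=4 if c=='top' else 3
    x0,y0,x1,y1=box;z=cv2.resize(im[y0:y1,x0:x1],None,fx=k,fy=k,interpolation=cv2.INTER_CUBIC)
    def line(Ps,col):
        q=w2pix(c,L(Ps));q=np.round((q-[x0,y0]+.5)*k-.5).astype(int);cv2.polylines(z,[q.reshape(-1,1,2)],False,col,1)
    line([[-44,-155,4],[-44,155,4],[44,155,4],[44,-155,4],[-44,-155,4]],(0,0,255))
    line([[-34,-155,18],[-34,136,18],[34,136,18],[34,-155,18]],(0,255,0))
    line([[105,0,60],[-85,0,60]],(255,0,0))
    line([[-102,-17,70],[-102,17,70]],(255,0,255))
    cv2.imwrite(f'pics/{c}_ov.png',z)
E
```

```text
('top', 'side') [539.91738685  97.33030534  -1.85987712] [ 2.7 -0.1 -0.1 -0.2  1.2 -2.6 -1.7 -0.3 -0.7  0.1  0.2 -2.3]
('top',) [538.68431088 100.44566371  -1.86782807] [ 1.   1.  -1.6  0.1  0.1 -1.9]
('side',) [540.48097929  95.62568858  -1.85702648] [-0.6  0.3 -0.1  0.6  1.  -1.9]
```

View pics/top_ov.png

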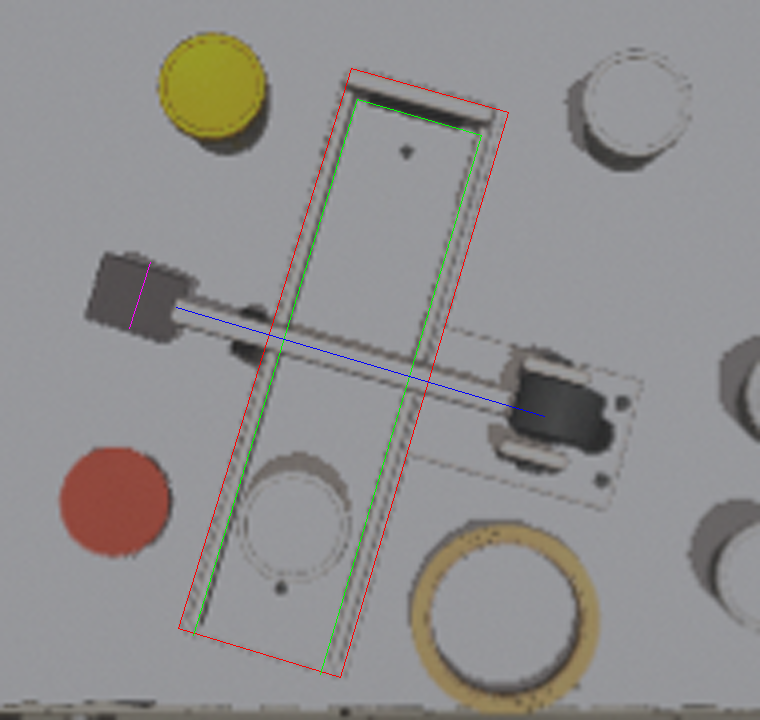

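View pics/side_ov.png

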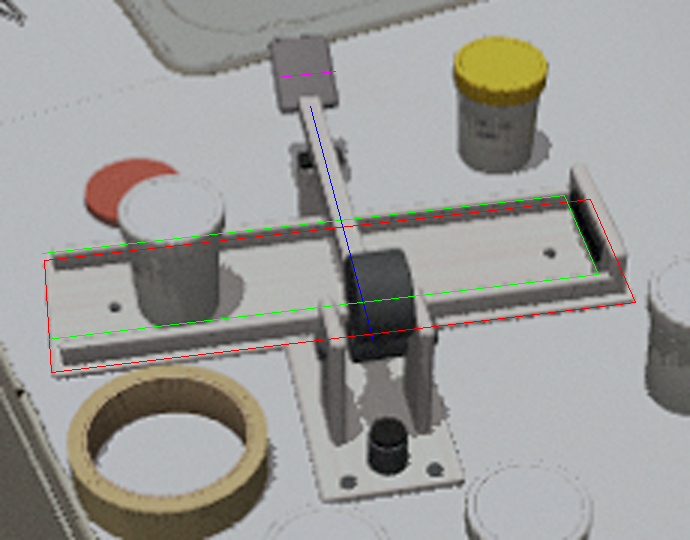

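Run:
```python
from h import *
im,d=capture('wrist');save('wrist0',im)
ci=camera_info('wrist');print(ci)
```

```text
{'K': array([[428.05519453,   0.        , 322.12926717],
       [  0.        , 428.05519453, 230.01516943],
       [  0.        ,   0.        ,   1.        ]]), 'D': array([-0.05816456,  0.        ,  0.        ,  0.        ,  0.        ]), 'tool_from_camera': array([[-5.77098292e-05, -9.66684884e-01, -2.55969396e-01,
         6.84582322e+01],
       [ 9.99999928e-01, -1.51917758e-04,  3.48271226e-04,
         3.78928867e-01],
       [-3.75554827e-04, -2.55969357e-01,  9.66684823e-01,
        -1.58466662e+02],
       [ 0.00000000e+00,  0.00000000e+00,  0.00000000e+00,
         1.00000000e+00]])}
```

View pics/wrist0.png

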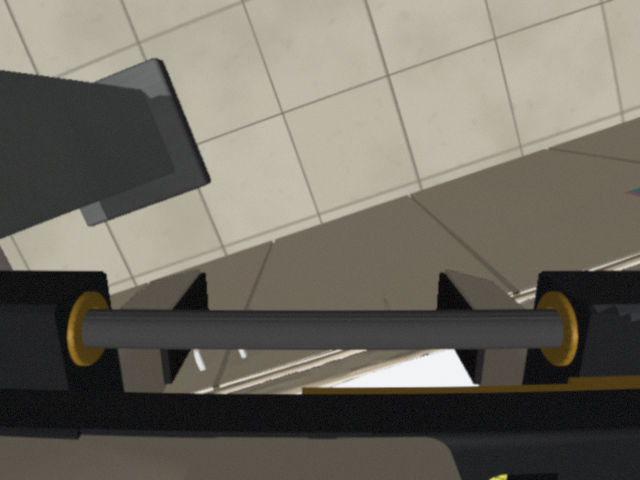

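Run:
```python
from h import *
L0=(539.5,98,-1.862)
for c in('top','side'):
    d=np.load(c+'d.npy');ci=camera_info(c);K=np.array(ci['K']);D=np.array(ci['D']);Ei=np.linalg.inv(ci['extrinsics'])
    v,u=np.nonzero(d>0);p=cv2.undistortPoints(np.c_[u,v].astype(float)[:,None],K,D)[:,0]
    P=(Ei[:3,:3]@(np.c_[p,np.ones(len(p))]*d[v,u][:,None]).T).T+Ei[:3,3]
    cs,s=np.cos(L0[2]),np.sin(L0[2]);q=P-[L0[0],L0[1],0]
    Q=np.c_[q[:,0]*cs+q[:,1]*s,-q[:,0]*s+q[:,1]*cs,P[:,2]]
    np.save(c+'Q.npy',Q)
    def rep(n,m):
        S=Q[m];print(c,n,len(S),'min/max 2-98%',np.round(np.percentile(S,[2,98],axis=0),1).tolist(),'med',np.round(np.median(S,0),1)) if len(S)>3 else print(c,n,len(S))
    x,y,z=Q.T
    rep('table',(abs(x+80)<20)&(abs(y+20)<15)&(z<20))
    rep('railL y-',(abs(x+39)<12)&(abs(y+60)<80)&(z>11)&(z<24)&(abs(y)>20))
    rep('railR y-',(abs(x-39)<12)&(abs(y+60)<80)&(z>11)&(z<24)&(abs(y)>35))
    rep('railL y+',(abs(x+39)<12)&(abs(y-70)<50)&(z>11)&(z<24))
    rep('railR y+',(abs(x-39)<12)&(abs(y-70)<50)&(z>11)&(z<24))
    rep('bar',(abs(x+10)<60)&(abs(y)<15)&(z>60)&(z<75))
    rep('paddle',(abs(x+105)<30)&(abs(y)<30)&(z>58)&(z<100))
    rep('lid',(abs(x)<45)&(abs(y+80)<45)&(z>62)&(z<80))
    rep('stop',(abs(x)<50)&(abs(y-145)<25)&(z>27)&(z<42))
    rep('drum',(abs(x-105)<50)&(abs(y)<40)&(z>82)&(z<150))
```

```text
top table 244 min/max 2-98% [[-98.7, -34.4, -4.2], [-60.9, -5.8, 2.0]] med [-78.6 -21.1  -1.1]
top railL y- 186 min/max 2-98% [[-38.3, -137.3, 12.4], [-31.6, -22.9, 20.6]] med [-34.8 -82.1  17.1]
top railR y- 155 min/max 2-98% [[35.8, -137.6, 13.9], [42.1, -37.2, 20.5]] med [ 39.1 -87.7  17.2]
top railL y+ 149 min/max 2-98% [[-40.8, 21.4, 12.0], [-34.1, 117.9, 20.6]] med [-37.1  70.1  17.1]
top railR y+ 140 min/max 2-98% [[33.4, 22.0, 13.6], [39.7, 118.0, 20.4]] med [36.5 69.4 17.4]
top bar 378 min/max 2-98% [[-67.4, -6.6, 62.7], [47.5, 5.6, 69.9]] med [-10.3  -0.6  66.6]
top paddle 406 min/max 2-98% [[-120.9, -18.1, 62.5], [-78.1, 14.2, 84.5]] med [-100.6   -2.    73.4]
top lid 617 min/max 2-98% [[-20.2, -110.3, 66.6], [28.5, -62.1, 72.8]] med [  4.1 -86.1  69.5]
top stop 217 min/max 2-98% [[-39.0, 136.7, 27.3], [36.0, 149.4, 36.3]] med [ -1.2 143.   32.6]
top drum 329 min/max 2-98% [[90.2, -11.4, 91.5], [130.0, 13.9, 114.4]] med [109.6   0.8 109.5]
side table 218 min/max 2-98% [[-99.4, -34.4, -2.5], [-61.9, -8.7, 2.1]] med [-81.  -22.    0.1]
side railL y- 225 min/max 2-98% [[-39.0, -138.6, 11.3], [-30.6, -21.5, 19.7]] med [-33.8 -54.5  16.8]
side railR y- 385 min/max 2-98% [[34.6, -138.2, 11.3], [43.5, -36.7, 19.9]] med [ 40.4 -87.8  16.6]
side railL y+ 301 min/max 2-98% [[-41.0, 22.1, 11.3], [-33.3, 117.2, 20.0]] med [-36.4  69.9  16.6]
side railR y+ 271 min/max 2-98% [[32.2, 42.9, 11.2], [40.2, 117.7, 20.1]] med [37.5 79.7 16.8]
side bar 401 min/max 2-98% [[-66.8, -6.2, 61.7], [46.2, 6.1, 69.2]] med [-6.8 -0.4 67.1]
side paddle 479 min/max 2-98% [[-118.3, -17.8, 60.7], [-79.5, 15.0, 83.2]] med [-99.3  -2.   72.5]
side lid 751 min/max 2-98% [[-20.0, -108.5, 62.9], [29.9, -60.9, 72.4]] med [  7.9 -85.   69.8]
side stop 273 min/max 2-98% [[-38.3, 137.3, 27.4], [37.6, 150.0, 36.1]] med [  3.3 143.   33.5]
side drum 620 min/max 2-98% [[97.7, -10.9, 84.4], [131.0, 14.3, 114.0]] med [122.6   0.4 105.6]
```

Request:
apply_moves(
  targets=[0, 0, 0, 0.1375, 1, 0, 0, 0, 0.1375, 1, 0, 0, 0, 0.1375, 1, 0, 0, 0, 0.1375, 1, 0, 0, 0, 0.1375, 1, 0, 0, 0, 0.1375, 1, 0, 0, 0, 0.1375, 1, 0, 0, 0, 0.1375, 1, 0, 0, 0, 0.1375, 1, 0, 0, 0, 0.1375, 1, 0, 0, 0, 0.1375, 1],
  newtons=20,
)

```text
clock: 2.05
tcp_pos: [171.5, 496.2, 226.8]
eef_rot: [180.0, -0.0, 73.9]
force: [-1.0, -0.3, 0.4]
gripper_width: 0.093
```

```bash
cat >> h.py <<'E'
O=np.array([539.3,97.2]);YAW=-1.846
def tolane(p):
    c,s=np.cos(YAW),np.sin(YAW);q=np.array(p[:2])-O
    return np.round([q[0]*c+q[1]*s,-q[0]*s+q[1]*c,p[2]],1)
def st():
    o=get_obs();print('t',round(o['clock'],2),'tcp',np.round(o['tcp_pos'],1),'lane',tolane(o['tcp_pos']),'rot',np.round(o['eef_rot'],2),'F',np.round(o['force'],2),'w',round(o['gripper_width'],3),'q',np.round(o['joint_pos'],1));return o
E
python3 -c "from h import *;st()"
```

```text
t 2.05 tcp [171.5 496.2 226.8] lane [-284.  -462.4  226.8] rot [180.    -0.    73.95] F [-0.97 -0.32  0.42] w 0.093 q [62.6 19.6 87.3 -0.  73.1 78.6]
```

Request:
apply_moves(
  targets=[-0.01, 0.0385, 0.004, -0.005, 1, -0.01, 0.0385, 0.004, 0, 1, -0.01, 0.0385, 0.004, 0, 1, -0.01, 0.0385, 0.004, 0, 1, -0.01, 0.0385, 0.004, 0, 1, -0.01, 0.0385, 0.004, 0, 1, -0.01, 0.0385, 0.004, 0, 1, -0.01, 0.0385, 0.004, 0, 1, -0.01, 0.0385, 0.004, 0, 1, -0.01, 0.0385, 0.004, 0, 1, -0.01, 0.0385, 0.004, 0, 1, -0.01, 0.0385, 0.004, 0, 1],
)

```text
clock: 3.25
tcp_pos: [586.1, 256.3, 178.5]
eef_rot: [180.0, -0.0, 74.6]
force: [-0.1, 0.5, -0.2]
gripper_width: 0.007
```

Run:
```python
from h import *
st()
for c in('top','side','wrist'): save(c+'1',capture(c)[0])
```

```text
t 3.25 tcp [586.1 256.3 178.5] lane [-165.9    1.8  178.5] rot [ 1.800e+02 -1.000e-02  7.455e+01] F [-0.13  0.53 -0.16] w 0.007 q [16.8 33.8 71.7  0.  74.4 32.2]
```

View pics/side1.png

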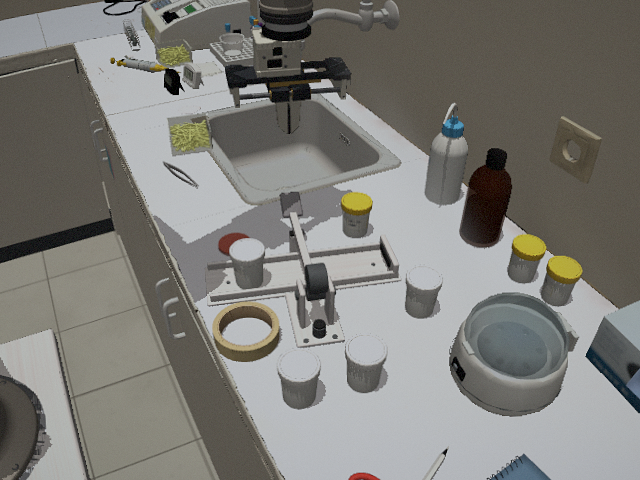

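View pics/wrist1.png

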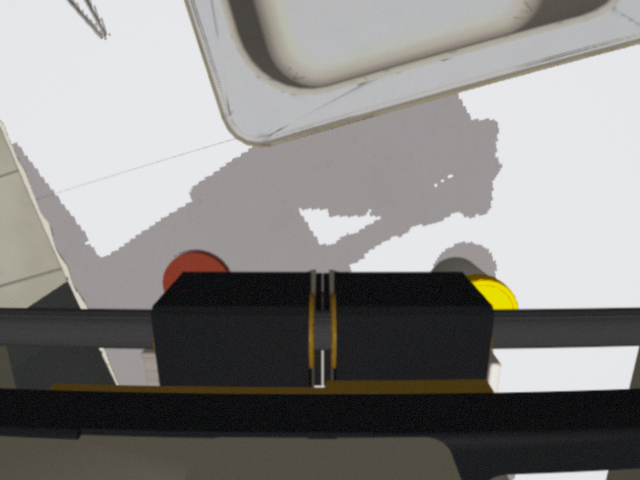

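```bash
python3 -c "
import cv2
im=cv2.imread('pics/side1.png')[20:150,210:370];cv2.imwrite('pics/z1.png',cv2.resize(im,None,fx=4.5,fy=4.5,interpolation=3))"
```

```text
(no output)
```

View pics/z1.png

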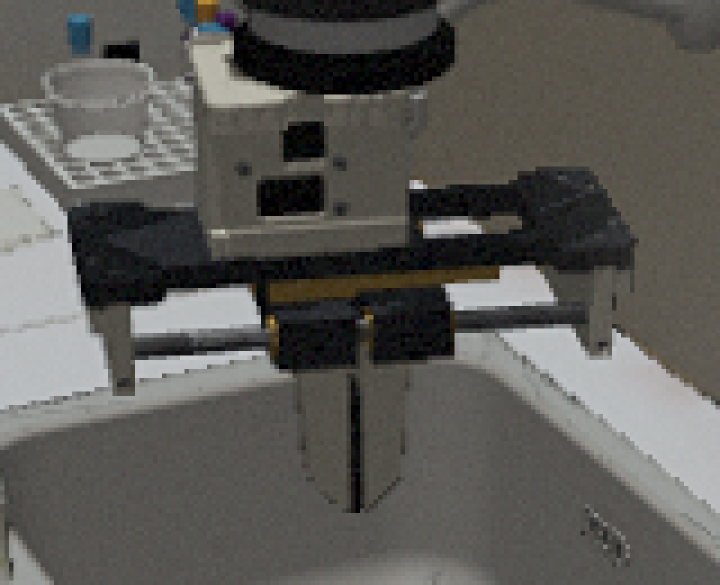

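Request:
apply_moves(
  targets=[0, 0, 0.03, 0, 1, 0, 0, 0.03, 0, 1, 0, 0, 0.03, 0, 1, 0, 0, 0.03, 0, 1, 0, 0, 0.015, -0.005, 1, -0.01, 0, 0, 0, 1, -0.01, 0, 0, 0, 1, 0, 0, 0, 0, 1, 0, 0, 0, 0, 1],
)

```text
clock: 4.3
tcp_pos: [580.5, 237.9, 45.5]
eef_rot: [179.9, -0.1, 74.8]
force: [-1.2, 0.4, 0.5]
gripper_width: 0.005
```

Run:
```python
from h import *
st()
a,d=capture('side');save('side2',a);a=cv2.imread('pics/side2.png')[130:330,180:420]
cv2.imwrite('pics/z2.png',cv2.resize(a,None,fx=3,fy=3,interpolation=3))
```

```text
t 4.3 tcp [580.5 237.9  45.5] lane [-146.6    1.4   45.5] rot [ 1.7986e+02 -1.0000e-01  7.4790e+01] F [-1.25  0.37  0.49] w 0.005 q [15.3 40.4 82.5  0.  57.  30.5]
```

View pics/z2.png

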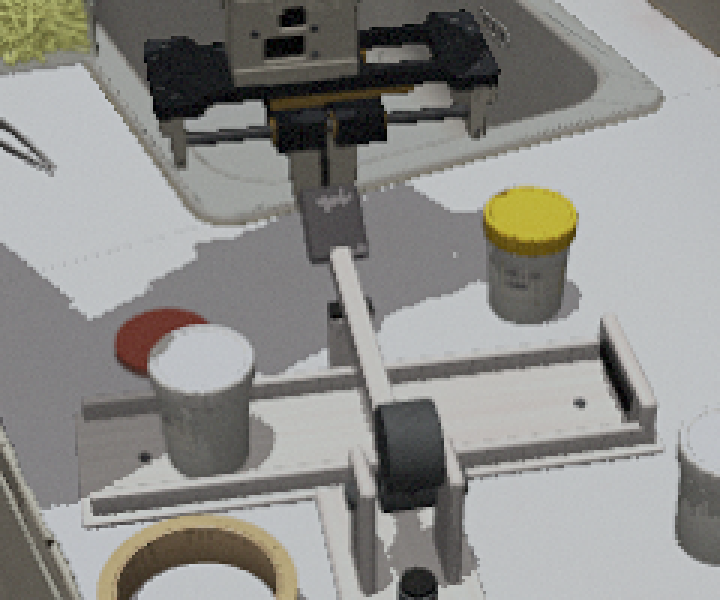

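Request:
apply_moves(
  targets=[-0.005, -0.0015, 0, 0.01, 1, -0.004, 0, 0, 0, 1, 0, 0, 0, 0, 1, -0.001, 0, 0, 0, 1, -0.001, 0, 0, 0, 1, 0, 0, 0, 0, 1],
)

```text
clock: 4.95
tcp_pos: [575.3, 228.3, 43.8]
eef_rot: [180.0, -0.0, 74.3]
force: [0.6, 2.2, -0.0]
gripper_width: 0.007
```

Run:
```python
from h import *
o=st();print(o['force']@np.array([np.cos(YAW),np.sin(YAW),0]))
```

```text
t 4.95 tcp [575.3 228.3  43.8] lane [-135.9   -0.9   43.8] rot [ 1.7998e+02 -5.0000e-02  7.4270e+01] F [ 0.65  2.21 -0.01] w 0.007 q [14.5 39.8 83.9  0.  56.2 30.2]
-2.3058413995112206
```

Request:
apply_moves(
  targets=[-0.002, 0.0005, -0.012, 0, 1, -0.0025, 0, -0.014, 0, 1, -0.0025, 0, -0.013, 0, 1],
)

```text
clock: 5.25
tcp_pos: [573.6, 221.8, 83.5]
eef_rot: [-180.0, -0.1, 74.3]
force: [-0.5, 3.6, 0.7]
gripper_width: 0.002
```

Run:
```python
from h import *
o=st();print(o['force']@np.array([np.cos(YAW),np.sin(YAW),0]))
a,d=capture('side');save('side3',a);a=cv2.imread('pics/side3.png')[100:330,180:420]
cv2.imwrite('pics/z3.png',cv2.resize(a,None,fx=2.5,fy=2.5,interpolation=3))
o=st()
```

```text
t 5.25 tcp [573.6 221.8  83.5] lane [-129.2   -0.9   83.5] rot [-1.7998e+02 -5.0000e-02  7.4300e+01] F [-0.45  3.59  0.65] w 0.002 q [14.  36.7 82.8  0.1 60.5 29.6]
-3.3316740247375205
t 5.3 tcp [574.7 221.3  85.8] lane [-129.     0.3   85.8] rot [ 1.7983e+02 -1.0000e-01  7.4300e+01] F [0.81 0.88 1.45] w 0.007 q [13.9 36.5 82.7  0.  60.6 29.6]
```

View pics/z3.png

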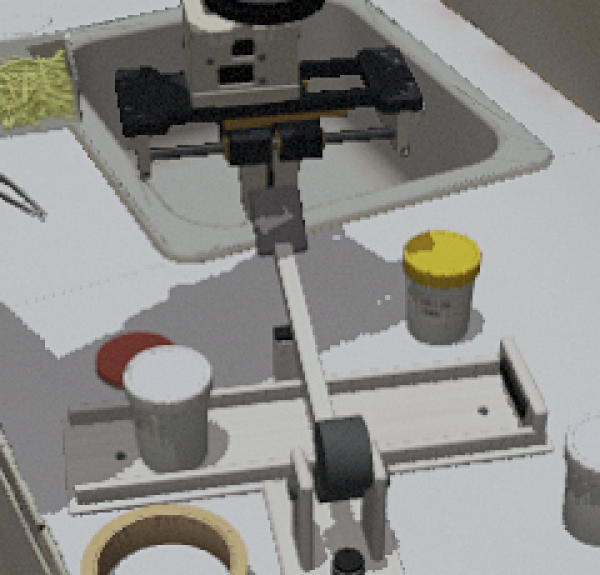

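Request:
apply_moves(
  targets=[-0.0025, 0, -0.01, 0, 1, -0.0038, 0, -0.0125, 0, 1, -0.0038, 0, -0.0125, 0, 1, -0.0048, 0, -0.012, 0, 1, -0.0048, 0, -0.012, 0, 1, -0.0058, 0, -0.0115, 0, 1, -0.0058, 0, -0.0115, 0, 1],
)

```text
clock: 6.0
tcp_pos: [565.0, 190.2, 165.6]
eef_rot: [-180.0, 0.0, 74.3]
force: [-0.2, -0.2, -0.4]
gripper_width: 0.005
```

Run:
```python
from h import *
o=st();print(o['force']@np.array([np.cos(YAW),np.sin(YAW),0]))
a,d=capture('side');save('side4',a);a=cv2.imread('pics/side4.png')[60:330,180:420]
cv2.imwrite('pics/z4.png',cv2.resize(a,None,fx=2.2,fy=2.2,interpolation=3))
o=st()
```

```text
t 6.0 tcp [565.  190.2 165.6] lane [-96.5  -0.6 165.6] rot [-1.7998e+02  1.0000e-02  7.4260e+01] F [-0.19 -0.23 -0.37] w 0.005 q [11.2 30.  80.8 -0.  69.3 27. ]
0.2765223885892182
t 6.05 tcp [565.8 189.7 167.7] lane [-96.2   0.4 167.7] rot [ 1.7984e+02 -5.0000e-02  7.4240e+01] F [ 0.4  -0.64  1.02] w 0.003 q [11.2 29.8 80.7 -0.  69.4 27. ]
```

View pics/z4.png

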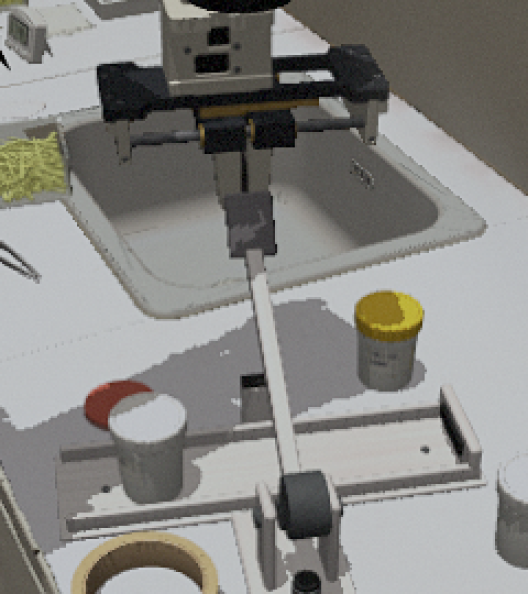

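Request:
apply_moves(
  targets=[-0.0067, 0, -0.0103, 0, 1, -0.0067, 0, -0.0103, 0, 1, -0.0076, 0, -0.0095, 0, 1, -0.0076, 0, -0.0095, 0, 1, -0.0085, 0, -0.0085, 0, 1, -0.0085, 0, -0.0085, 0, 1, -0.0092, 0, -0.0075, 0, 1, -0.0092, 0, -0.0075, 0, 1, -0.0098, 0, -0.0065, 0, 1, -0.0098, 0, -0.0065, 0, 1],
)

```text
clock: 7.05
tcp_pos: [542.3, 109.5, 249.8]
eef_rot: [-180.0, 0.0, 74.3]
force: [0.4, 1.2, -0.2]
gripper_width: 0.002
```

Run:
```python
from h import *
o=st();print(o['force']@np.array([np.cos(YAW),np.sin(YAW),0]))
a,d=capture('side');save('side5',a);a=cv2.imread('pics/side5.png')[60:360,180:420]
cv2.imwrite('pics/z5.png',cv2.resize(a,None,fx=2,fy=2,interpolation=3))
```

```text
t 7.05 tcp [542.3 109.5 249.8] lane [-12.7  -0.4 249.8] rot [-180.      0.     74.27] F [ 0.41  1.18 -0.16] w 0.002 q [ 3.5 21.6 80.5  0.  77.8 19.2]
-1.2465696023881176
```

View pics/z5.png

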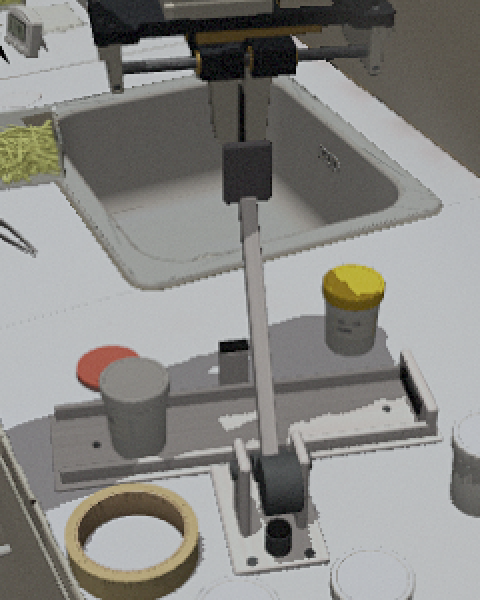

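Request:
apply_moves(
  targets=[-0.01, 0, 0.004, 0, 1, -0.01, 0, 0.002, 0, 1, -0.005, 0, 0, 0, 1, 0, 0, 0, 0, 1, 0, 0, 0, 0, 1],
)

```text
clock: 7.6
tcp_pos: [535.8, 86.3, 243.2]
eef_rot: [-180.0, -0.0, 74.3]
force: [0.4, -0.2, -0.1]
gripper_width: 0.002
```

Run:
```python
from h import *
o=st()
a,d=capture('side');save('side6',a);a=cv2.imread('pics/side6.png')[60:360,180:420]
cv2.imwrite('pics/z6.png',cv2.resize(a,None,fx=2,fy=2,interpolation=3))
```

```text
t 7.6 tcp [535.8  86.3 243.2] lane [ 11.4  -0.4 243.2] rot [-1.7999e+02 -1.0000e-02  7.4260e+01] F [ 0.37 -0.21 -0.14] w 0.002 q [ 1.1 20.8 82.9  0.  76.3 16.8]
```

View pics/z6.png

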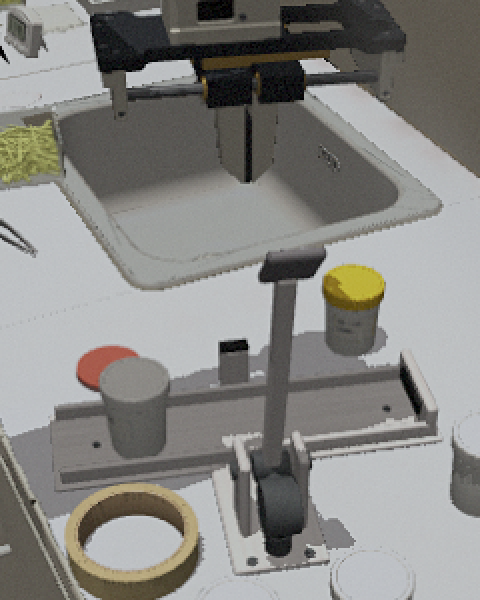

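Request:
apply_moves(
  targets=[0.005, -0.03, 0, 0, 1, 0.005, -0.03, 0, 0, 1, 0, -0.03, 0.01, 0, 1, 0, -0.03, 0.02, 0, 1, 0, -0.03, 0.03, 0, 1, 0, 0, 0.03, 0, 1, 0, 0, 0.03, 0, 1, 0, 0, 0.03, 0, 1, 0, 0, 0, 0, 1, 0, 0, 0, 0, 1],
)

```text
clock: 8.65
tcp_pos: [394.4, 136.9, 93.7]
eef_rot: [-180.0, 0.0, 74.3]
force: [-0.4, 0.3, 0.1]
gripper_width: 0.005
```

Run:
```python
from h import *
o=st()
a,d=capture('side');save('side7',a);a=cv2.imread('pics/side7.png')[60:360,120:420]
cv2.imwrite('pics/z7.png',cv2.resize(a,None,fx=2,fy=2,interpolation=3))
```

```text
t 8.65 tcp [394.4 136.9  93.7] lane [   1.2 -150.3   93.7] rot [-179.97    0.     74.29] F [-0.4   0.26  0.08] w 0.005 q [  8.6  18.7 113.8   0.   47.5  24.3]
```

View pics/z7.png

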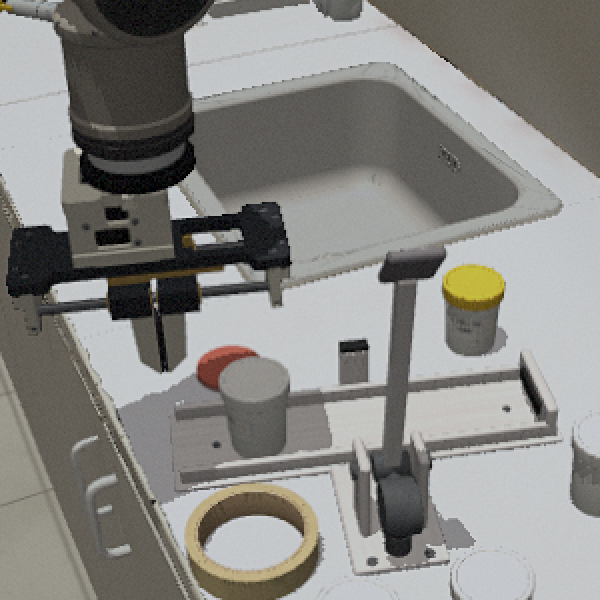

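Run:
```python
from h import *
for c in('side','top'):
    im,d=capture(c)
    ci=camera_info(c);K=np.array(ci['K']);D=np.array(ci['D']);Ei=np.linalg.inv(ci['extrinsics'])
    v,u=np.nonzero(d>0);p=cv2.undistortPoints(np.c_[u,v].astype(float)[:,None],K,D)[:,0]
    P=(Ei[:3,:3]@(np.c_[p,np.ones(len(p))]*d[v,u][:,None]).T).T+Ei[:3,3]
    cs,s=np.cos(YAW),np.sin(YAW);q=P-[*O,0]
    x=q[:,0]*cs+q[:,1]*s;y=-q[:,0]*s+q[:,1]*cs;z=P[:,2]
    m=(abs(x-1)<45)&(z>85)
    for y0 in range(-260,-40,10):
        k=m&(abs(y-y0)<5)
        if k.sum()>3: print(c,y0+150,k.sum(),'minz rel tcp',np.round(np.percentile(z[k],[1,10])-93.7,1))
    k=(abs(x)<40)&(abs(y+85)<40)&(z>60)&(z<75)
    if k.sum()>20: print('lid',np.round(np.percentile(np.c_[x,y,z][k],[2,50,98],axis=0),1).tolist())
```

```text
side -90 284 minz rel tcp [70.  93.3]
side -80 411 minz rel tcp [67.9 75.1]
side -70 299 minz rel tcp [78.9 83.2]
side -60 472 minz rel tcp [78.5 99.2]
side -50 618 minz rel tcp [ 78.6 102.4]
side -40 945 minz rel tcp [ 79.3 109.2]
side -30 1392 minz rel tcp [ 76.7 106.4]
side -20 1292 minz rel tcp [28.1 87.7]
side -10 1363 minz rel tcp [11.4 44.2]
side 0 1339 minz rel tcp [ 4.  37.4]
side 10 1277 minz rel tcp [ 9.9 40.2]
side 20 1036 minz rel tcp [22.6 80.5]
side 30 868 minz rel tcp [73.9 88.6]
side 40 373 minz rel tcp [77.6 82.9]
side 50 417 minz rel tcp [78.4 83.2]
side 60 486 minz rel tcp [78.5 83.5]
side 70 287 minz rel tcp [78.5 82.4]
side 80 372 minz rel tcp [68.1 77.4]
side 90 274 minz rel tcp [71.7 93.5]
lid [[-22.0, -109.1, 60.9], [7.1, -85.4, 69.7], [28.2, -60.9, 72.2]]
top -100 377 minz rel tcp [383.8 406.1]
top -90 1123 minz rel tcp [106.8 109.9]
top -80 1425 minz rel tcp [107.8 386.6]
top -70 694 minz rel tcp [368.9 375.5]
top -60 315 minz rel tcp [321.4 359.4]
top -50 332 minz rel tcp [328.2 337.1]
top -40 442 minz rel tcp [330.  338.7]
top -30 605 minz rel tcp [331.8 341.2]
top -20 760 minz rel tcp [338.4 347.6]
top -10 800 minz rel tcp [350.2 354.2]
top 0 807 minz rel tcp [351.6 357.3]
top 10 814 minz rel tcp [348.3 353.3]
top 20 807 minz rel tcp [335.5 345.4]
top 30 733 minz rel tcp [ 89.8 334.7]
top 40 538 minz rel tcp [ 89.8 327.6]
top 50 367 minz rel tcp [ 82.3 108.7]
top 60 229 minz rel tcp [80.8 85.9]
top 70 261 minz rel tcp [103.7 107.9]
top 80 281 minz rel tcp [ 98.8 107.8]
top 90 257 minz rel tcp [106.  107.6]
lid [[-23.6, -105.8, 66.3], [-9.0, -95.4, 69.4], [27.8, -88.7, 72.3]]
```

Request:
apply_moves(
  targets=[0, 0, 0.02, 0, 1, 0, 0, 0.02, 0, 1, 0, 0, 0.02, 0, 1, 0, 0, 0.015, 0, 1, 0, 0, 0.008, 0, 1, 0, 0, 0, 0, 1, 0, 0, 0, 0, 1],
)

```text
clock: 9.5
tcp_pos: [394.8, 136.7, 11.1]
eef_rot: [179.9, -0.0, 74.3]
force: [0.1, 1.1, 0.1]
gripper_width: 0.003
```

Run:
```python
from h import *
o=st()
a,d=capture('side');save('side8',a);a=cv2.imread('pics/side8.png')[160:360,160:420]
cv2.imwrite('pics/z8.png',cv2.resize(a,None,fx=3,fy=3,interpolation=3))
```

```text
t 9.5 tcp [394.8 136.7  11.1] lane [   1.2 -149.8   11.1] rot [ 1.7993e+02 -4.0000e-02  7.4270e+01] F [0.09 1.11 0.12] w 0.003 q [  8.6  27.9 118.2   0.   33.8  24.3]
```

View pics/z8.png

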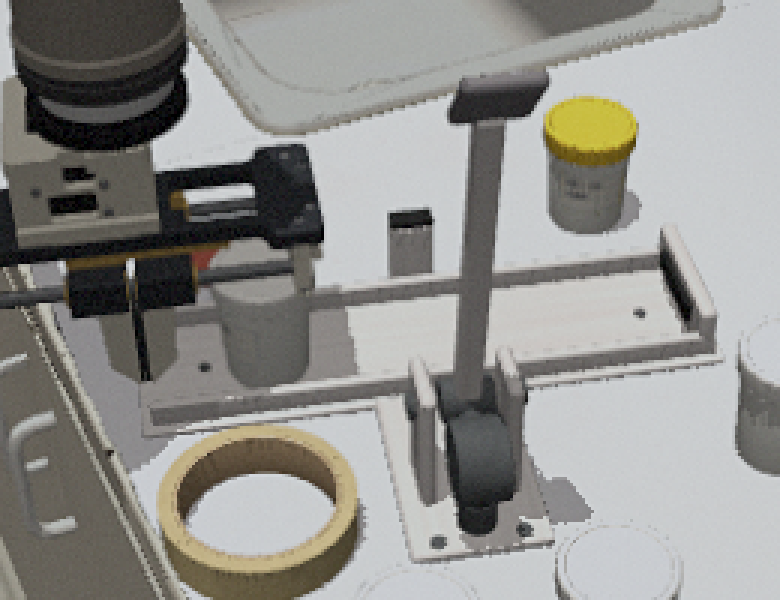

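Request:
apply_moves(
  targets=[-0.001, 0.005, 0.001, 0, 1, 0, 0.005, 0, 0, 1, 0, 0.004, 0, 0, 1, 0, 0.003, 0, 0, 1, 0, 0.003, 0, 0, 1, 0, 0.003, 0, 0, 1, 0, 0.003, 0, 0, 1, 0, 0.003, 0, 0, 1, 0, 0.003, 0, 0, 1, 0, 0.003, 0, 0, 1, 0, 0.003, 0, 0, 1],
)

```text
clock: 10.65
tcp_pos: [430.7, 125.3, 9.3]
eef_rot: [180.0, -0.0, 74.3]
force: [0.3, 0.8, -0.4]
gripper_width: 0.005
```

Run:
```python
from h import *
o=st()
a,d=capture('side');save('side9',a);a=cv2.imread('pics/side9.png')[160:360,160:420]
cv2.imwrite('pics/z9.png',cv2.resize(a,None,fx=3,fy=3,interpolation=3))
```

```text
t 10.65 tcp [430.7 125.3   9.3] lane [   2.5 -112.2    9.3] rot [180.    -0.    74.28] F [ 0.26  0.83 -0.35] w 0.005 q [  6.4  30.2 113.5   0.   36.4  22.1]
```

View pics/z9.png

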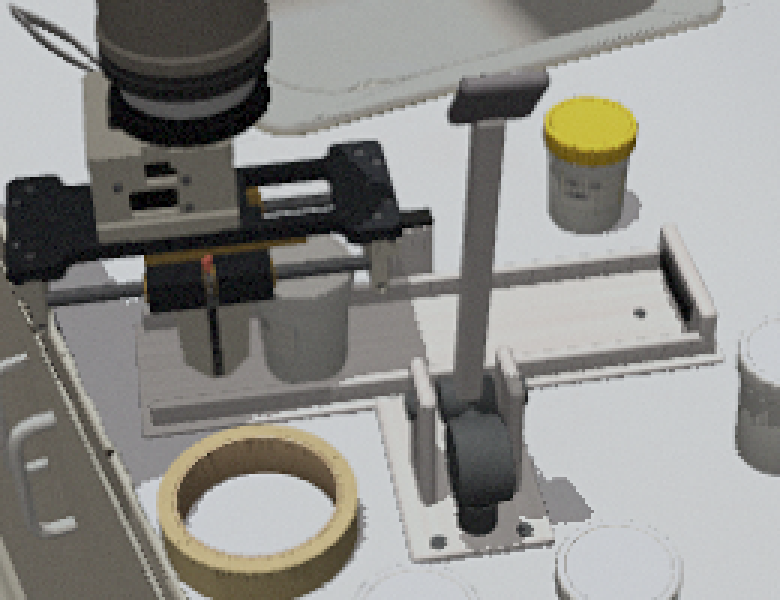

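Request:
apply_moves(
  targets=[0.001, 0.004, -0.0005, 0, 1, 0, 0.005, 0, 0, 1, 0, 0.005, 0, 0, 1, 0, 0.005, 0, 0, 1, 0, 0.005, 0, 0, 1, 0, 0.005, 0, 0, 1, 0, 0.005, 0, 0, 1, 0, 0.005, 0, 0, 1, 0, 0.005, 0, 0, 1, 0, 0.005, 0, 0, 1, 0, 0.005, 0, 0, 1, 0, 0.005, 0, 0, 1],
)

```text
clock: 11.9
tcp_pos: [487.9, 110.2, 9.8]
eef_rot: [180.0, -0.0, 74.3]
force: [-0.5, 0.1, 0.4]
gripper_width: 0.004
```

Run:
```python
from h import *
o=st()
a,d=capture('side');save('side10',a);a=cv2.imread('pics/side10.png')[160:360,160:420]
cv2.imwrite('pics/z10.png',cv2.resize(a,None,fx=3,fy=3,interpolation=3))
```

```text
t 11.9 tcp [487.9 110.2   9.8] lane [  1.4 -53.    9.8] rot [180.    -0.    74.28] F [-0.47  0.05  0.37] w 0.004 q [  3.9  33.6 105.3   0.   41.1  19.7]
```

View pics/z10.png

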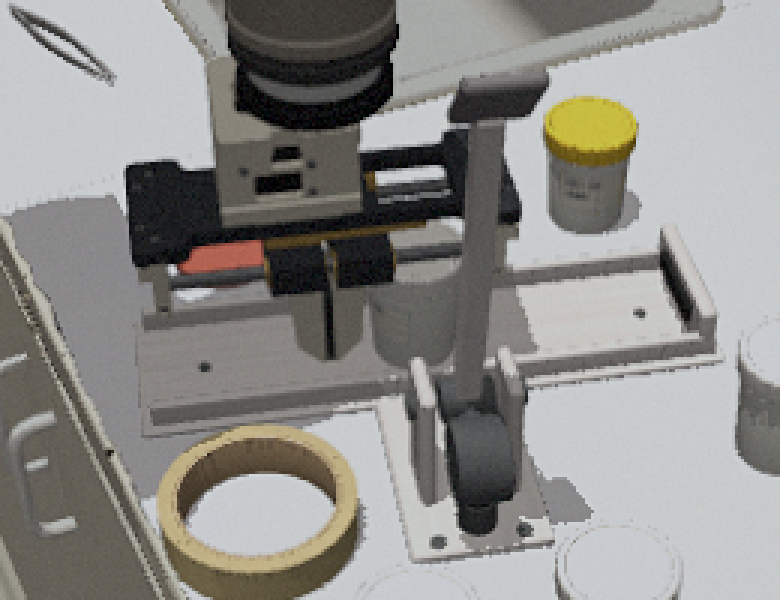

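Request:
apply_moves(
  targets=[0, 0.005, 0, 0, 1, 0, 0.005, 0, 0, 1, 0, 0.005, 0, 0, 1, 0, 0.005, 0, 0, 1, 0, 0.005, 0, 0, 1, 0, 0.005, 0, 0, 1, 0, 0.005, 0, 0, 1, 0, 0.005, 0, 0, 1, 0, 0.005, 0, 0, 1, 0, 0.005, 0, 0, 1, 0, 0.005, 0, 0, 1, 0, 0.005, 0, 0, 1],
)

```text
clock: 13.15
tcp_pos: [545.7, 94.0, 9.8]
eef_rot: [180.0, -0.0, 74.3]
force: [-1.4, -0.2, 1.0]
gripper_width: 0.004
```

Run:
```python
from h import *
o=st()
a,d=capture('side');save('side11',a);a=cv2.imread('pics/side11.png')[160:360,160:420]
cv2.imwrite('pics/z11.png',cv2.resize(a,None,fx=3,fy=3,interpolation=3))
```

```text
t 13.15 tcp [545.7  94.    9.8] lane [1.4 7.  9.8] rot [180.    -0.    74.27] F [-1.44 -0.19  0.99] w 0.004 q [ 1.8 37.4 96.6  0.  46.  17.6]
```

View pics/z11.png

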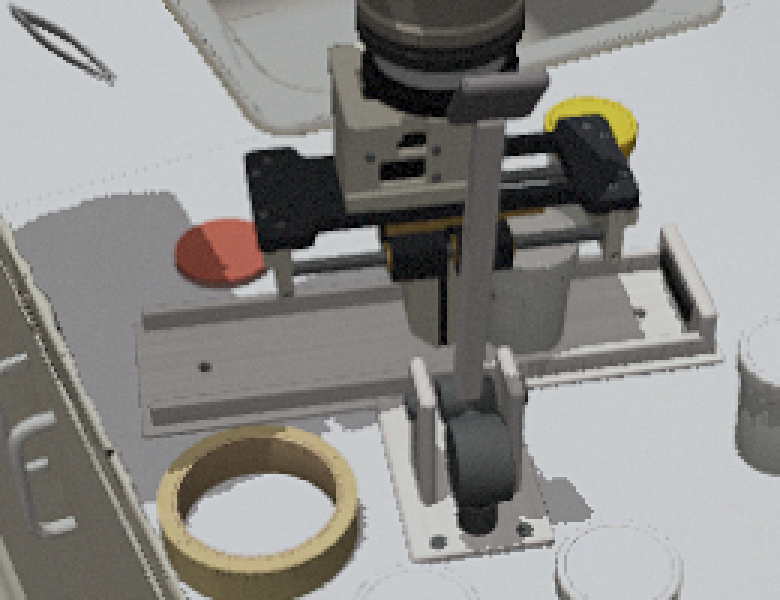

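Request:
apply_moves(
  targets=[0, 0.005, 0, 0, 1, 0, 0.005, 0, 0, 1, 0, 0.005, 0, 0, 1, 0, 0.005, 0, 0, 1, 0, 0.005, 0, 0, 1, 0, 0.005, 0, 0, 1, 0, 0.005, 0, 0, 1, 0, 0.005, 0, 0, 1, 0, 0.005, 0, 0, 1, 0, 0.005, 0, 0, 1, 0, 0.003, 0, 0, 1],
)

```text
clock: 14.3
tcp_pos: [596.9, 79.5, 9.8]
eef_rot: [180.0, -0.0, 74.3]
force: [-1.0, 0.7, 0.2]
gripper_width: 0.009
```

Run:
```python
from h import *
o=st();print('Fy',-o['force']@np.array([-np.sin(YAW),np.cos(YAW),0]))
a,d=capture('side');save('side12',a);a=cv2.imread('pics/side12.png')[160:360,160:420]
cv2.imwrite('pics/z12.png',cv2.resize(a,None,fx=3,fy=3,interpolation=3))
```

```text
t 14.3 tcp [596.9  79.5   9.8] lane [ 1.4 60.2  9.8] rot [ 1.7998e+02 -1.0000e-02  7.4260e+01] F [-0.98  0.73  0.18] w 0.009 q [ 0.3 41.1 88.2  0.  50.7 16. ]
Fy 1.1434612439463732
```

View pics/z12.png

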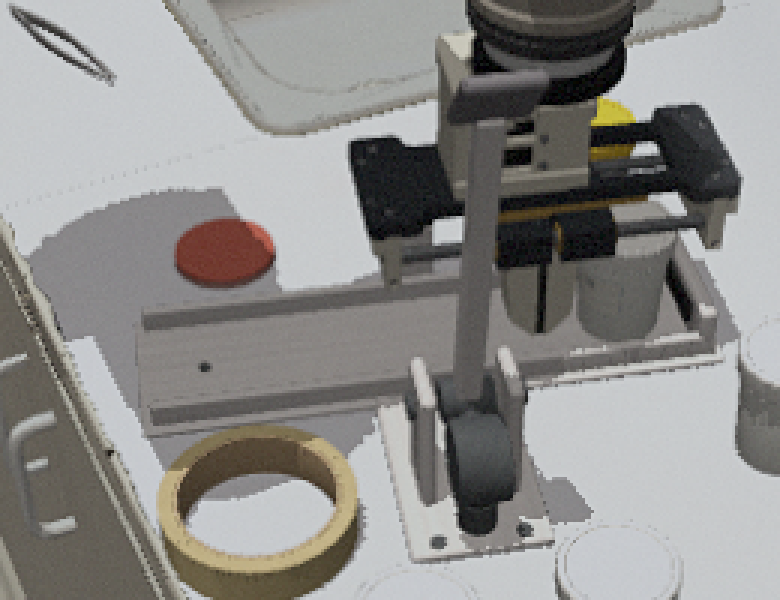

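Request:
apply_moves(
  targets=[0, 0.0015, 0, 0, 1, 0, 0.0015, 0, 0, 1, 0, 0.001, 0, 0, 1, 0, 0.001, 0, 0, 1, 0, 0, 0, 0, 1],
)

```text
clock: 14.85
tcp_pos: [601.2, 78.3, 9.9]
eef_rot: [180.0, -0.0, 74.3]
force: [-0.6, 0.5, 0.1]
gripper_width: 0.003
```

Run:
```python
from h import *
o=st();print('Fy',-o['force']@np.array([-np.sin(YAW),np.cos(YAW),0]))
```

```text
t 14.85 tcp [601.2  78.3   9.9] lane [ 1.3 64.7  9.9] rot [ 1.7999e+02 -1.0000e-02  7.4270e+01] F [-0.6   0.5   0.12] w 0.003 q [ 0.2 41.4 87.4  0.  51.1 15.9]
Fy 0.7123287320864817
```

Request:
apply_moves(
  targets=[0, 0.001, 0, 0, 1, 0, 0.001, 0, 0, 1, 0, 0, 0, 0, 1],
)

```text
clock: 15.15
tcp_pos: [602.7, 78.0, 10.0]
eef_rot: [-180.0, 0.0, 74.3]
force: [-4.1, 0.3, 3.4]
gripper_width: 0.005
```

Run:
```python
from h import *
o=st();print('Fy',-o['force']@np.array([-np.sin(YAW),np.cos(YAW),0]))
a,d=capture('side');save('side13',a);a=cv2.imread('pics/side13.png')[180:300,300:420]
cv2.imwrite('pics/z13.png',cv2.resize(a,None,fx=5,fy=5,interpolation=3))
```

```text
t 15.15 tcp [602.7  78.   10. ] lane [ 1.3 66.2 10. ] rot [-179.95    0.     74.28] F [-4.06  0.27  3.43] w 0.005 q [ 0.1 41.6 87.1  0.  51.4 15.9]
Fy 3.9804627493552514
```

View pics/z13.png

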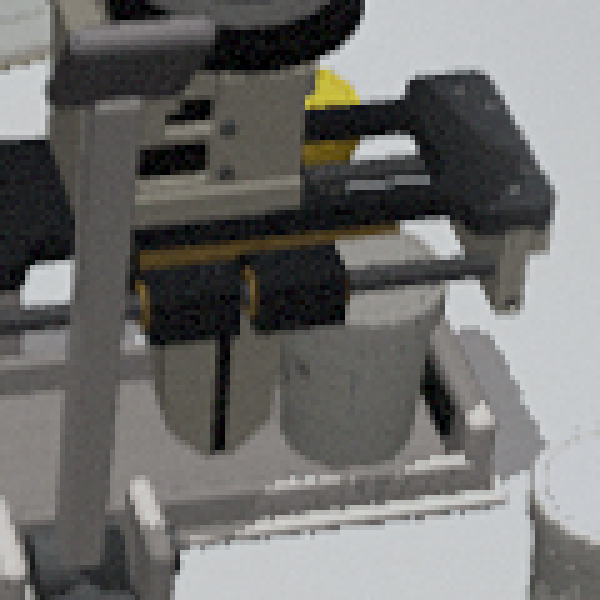

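Request:
apply_moves(
  targets=[0, -0.002, 0, 0, 1, 0, -0.004, 0, 0, 1, 0, -0.008, 0, 0, 1, 0, -0.015, 0, 0, 1, 0, -0.02, 0, 0, 1, 0, -0.03, 0, 0, 1, 0, -0.03, -0.01, 0, 1, 0, -0.03, -0.02, 0, 1, 0, -0.03, -0.03, 0, 1, 0, -0.02, -0.03, 0, 1, 0, 0, 0, 0, 1],
)

```text
clock: 16.3
tcp_pos: [420.2, 129.9, 102.7]
eef_rot: [179.8, -0.1, 74.4]
force: [0.8, 0.5, -0.5]
gripper_width: 0.006
```

Run:
```python
from h import *
o=st()
for c in('side','top'):
    im,d=capture(c);save(c+'14',im)
    for t,z in(('sample_cup',4),('spare_cup',0),('dish',0),('tape_roll',0)):
        print(c,t,[(np.round(tolane(pix2world(c,r['position'],z=z))).tolist(),np.round(pix2world(c,r['position'],z=z)).tolist(),round(r['conf'],2)) for r in spot_point(c,t)[:4]])
    ci=camera_info(c);K=np.array(ci['K']);D=np.array(ci['D']);Ei=np.linalg.inv(ci['extrinsics'])
    v,u=np.nonzero(d>0);p=cv2.undistortPoints(np.c_[u,v].astype(float)[:,None],K,D)[:,0]
    P=(Ei[:3,:3]@(np.c_[p,np.ones(len(p))]*d[v,u][:,None]).T).T+Ei[:3,3]
    cs,s=np.cos(YAW),np.sin(YAW);q=P-[*O,0]
    x=q[:,0]*cs+q[:,1]*s;y=-q[:,0]*s+q[:,1]*cs;z=P[:,2];Q=np.c_[x,y,z]
    k=(abs(x)<40)&(abs(y-110)<40)&(z>64)&(z<76)
    print('lid',k.sum(),np.round(np.percentile(Q[k],[1,50,99],axis=0),1).tolist())
    A=np.c_[Q[k][:,:2],np.ones(k.sum())];print('plane',np.linalg.lstsq(A,z[k],rcond=None)[0])
    k=(abs(x)<35)&(abs(y-141)<12)&(z>28)&(z<40);print('stop',np.round(np.percentile(Q[k],[1,50,99],axis=0),1).tolist())
a=cv2.imread('pics/side14.png')[160:360,160:420]
cv2.imwrite('pics/z14.png',cv2.resize(a,None,fx=3,fy=3,interpolation=3))
```

```text
t 16.3 tcp [420.2 129.9 102.7] lane [   0.9 -123.5  102.7] rot [ 1.7976e+02 -1.1000e-01  7.4360e+01] F [ 0.78  0.5  -0.45] w 0.006 q [  7.2  19.6 110.2   0.   49.9  22.8]
side sample_cup [([-1.0, 113.0, 4.0], [648.0, 68.0, 4.0], 0.92), ([225.0, 37.0, 4.0], [514.0, -129.0, 4.0], 0.92), ([111.0, 164.0, 4.0], [667.0, -54.0, 4.0], 0.72), ([234.0, -46.0, 4.0], [432.0, -116.0, 4.0], 0.58)]
side spare_cup [([-108.0, 118.0, 0.0], [682.0, 169.0, 0.0], 0.76)]
side dish [([-95.0, -102.0, 0.0], [467.0, 217.0, 0.0], 0.73)]
side tape_roll [([116.0, -104.0, 0.0], [407.0, 14.0, 0.0], 0.75)]
lid 666 [[-23.9, 85.7, 64.6], [3.9, 111.5, 70.1], [27.6, 137.5, 72.8]]
plane [-2.82045056e-02  5.14383274e-03  6.93197641e+01]
stop [[-15.7, 129.7, 28.1], [13.1, 143.3, 34.1], [34.8, 149.6, 36.8]]
top sample_cup [([-1.0, 117.0, 4.0], [652.0, 66.0, 4.0], 0.95), ([234.0, -51.0, 4.0], [426.0, -114.0, 4.0], 0.89), ([229.0, 40.0, 4.0], [515.0, -134.0, 4.0], 0.67)]
top spare_cup [([-101.0, 111.0, 0.0], [674.0, 164.0, 0.0], 0.84)]
top dish []
top tape_roll [([7.0, 119.0, 0.0], [652.0, 58.0, 0.0], 0.42)]
lid 582 [[-24.0, 85.4, 65.5], [1.2, 111.0, 69.2], [26.2, 136.6, 73.1]]
plane [2.01963588e-04 5.46757379e-03 6.87029424e+01]
stop [[-34.4, 139.2, 29.4], [8.8, 145.1, 33.1], [34.4, 149.7, 36.5]]
```

View pics/z14.png

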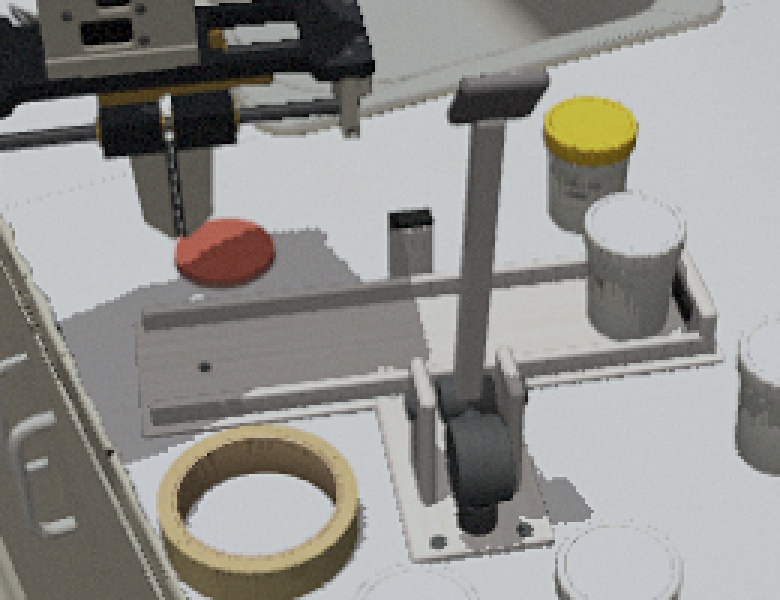

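```bash
python3 -c "
from h import *
st();print(hand_in())"
```

```text
t 16.8 tcp [421.1 128.8  99.2] lane [   1.7 -122.4   99.2] rot [-1.7993e+02  2.0000e-02  7.4250e+01] F [-0.24  0.69 -0.32] w 0.006 q [  7.   20.2 110.1   0.   49.8  22.8]
the job is handed in; nothing more can be done
None
```

The barrier is raised and staying up by itself, and the sample cup is up against the end stop. I handed the job in at 16.8 s.

- **Barrier:** I pressed the closed fingertips against the free end of the paddle and lifted. The bar went past its balance point and fell over to its upper stop by itself. It still stood raised in the last pictures.
- **Cup:** I pushed the leftmost white cup along the lane with the closed fingers, tips about 6 mm above the lane floor, and grasped nothing. At the stop the resisting force rose from about 0.7 N to 4 N, with a 3.4 N upward part. The cup may have tilted slightly for a moment there.
- **Last checks on the cup:** It stands upright. Depth images put its centre at about lane y 111, where 112 means touching. The trained networks read 113 (side camera) and 117 (top camera). I took the 117 as a network error because both depth images and the contact force agreed with each other.
- **Bystanders:** The spare cup, dish and tape roll looked unmoved in the side picture, with most readings within a few mm of the start. In that picture the networks put the spare cup about 9 mm off, but the top camera agreed within about 6 mm. The top camera missed the dish and mistook something in the lane for the tape roll, so for those two I relied on the side camera only.
- **Robot at hand-in:** It was clear of everything. The wrist readings I took never went much above 5 N.

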